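Pack the brass urns and wedge the crate tight

ROBOT

A 7-joint arm with a two-finger parallel gripper is mounted at the origin on the work surface. World frame = base frame: x ahead of the robot, y to its left, z up, the work surface at z = 0. Lengths are in m, angles in degrees, forces in N, time in s.
With the tool pointing down it reaches from about 0.425 to 1.025 m from the base axis. Payload 9.4 kg.
Tool frame: the origin (TCP) lies at the very end of the fingers, on their centre line; the grasp point (between the pads) lies 19 mm behind it; z points along the fingers, y is the line along which they close (so a half turn about z gives the same grasp; the last joint's range is limited). The gripper opens to 85 mm and grips with 20 to 120 N. Pads are 22 mm wide; open, the fingers measure 114 mm over their backs; the gripper's body (76 mm by 85 mm) begins 54 mm behind the grasp point. The pads swing forward as they close: fully open they stand 13 mm farther back than shut.
Start: joints at [-69.769, 34.337, -0.143, 91.639, 0.103, 54.024, -4.572], TCP at [0.302, 0.659, 0.231] pointing down, gripper open.
Joint ranges: [-147.43, 147.43], [-19.82, 112.94], [-74.19, 73.91], [6.32, 146.72], [-59.91, 239.91], [6.04, 106.73], [-150.56, 150.56]. Speed limits (degrees/s): [127.2, 127.2, 172.46, 172.46, 180, 180, 180].

INTERFACE

Orientations are given as [roll, pitch, yaw] about the fixed x, y, z axes, in that order (R = Rz(yaw) Ry(pitch) Rx(roll)).
In Python, from bench import state, vision, order gives the robot as it stands.
- The arm moves only by the shell command python3 -m crank 'ROWS' [FORCE]. ROWS is JSON, one flat list of numbers, 5 for each row, row after row: the gripper command: -1 is shut, 1 is fully open, values between are in proportion, then the shift along the tool's x, y, z normalised to -1 to 1, where 1 is 400 mm, then the turn about the tool's z normalised to -1 to 1, where 1 is pi rad. A call has exactly 10 rows; each row shifts and turns the commanded pose from where the row before left it, along the tool's axes as they then stand; what a row does not reach is not made up. A row lasts 1/12 s, in which the tool goes at most 41.7 mm and 7.16 degrees, less where a joint would pass 70% of its speed; a pose out of reach is approached as far as the arm can. A call with a number of a shift or a turn outside -1 to 1 is refused whole. A call with a gripper value outside its range is refused whole. The fingers move at their own pace and stop on an object; FORCE is the grip in N (left out, the last holds). Time passes only in rows, so rows that do not move let the fingers close, or fill a call up. It gives the time, the measured TCP pose, the force, the opening and the grip force at its end, in the units of the state.
- state(): the state, without advancing time (a new reading comes with each control period).
- vision.snapshot(name): name is "scene" or "top"; returns a dict with "color" (420x560x3 uint8, red, green, blue), "depth" (420x560 float32, m along the optical axis (not along the pixel's ray), 0 where there is no reading), "intrinsics" (3x3 intrinsics, pixels), "rvec" (rotation vector, rad) and "tvec" (3), from world to camera coordinates, as OpenCV has them. Camera axes: x right, y down, z forward; pixel columns grow to the right and rows downward; lengths in m; the calibration is good to about 2 mm. A picture is of the moment at which its call begins.
- order.hand_in(): hands the job in; it is judged then, once.
Trained networks look in a picture, given as the dict that the camera call returned (one of the last four; its "shot" number tells which), for a name from the list of things; names that differ only in an ending like _2 or _b are one class to them, and where a whole thing is asked for, a point or a joint stands for the part that bears it (a point fixed in the world has none). Each returns a list of dicts, best first, with "score" (0 to 1); they miss things now and then, are a little off and sometimes report something else, mostly with a low value. They report only what shows in the picture. A call takes as long as a camera call. They do not tell look-alikes from the thing itself.
- vision.find_in(picture, query): "at" ([x, y, z] in m, in the coordinates of the camera as it stood for that picture, good to about 4 mm: the middle of the surface that is visible of it).
- vision.cut_out(picture, query): "pixels" (420x560 bool, what is visible of it).
- vision.place_of(picture, query): "at" ([x, y, z] in m, in the coordinates of the camera as it stood for that picture, good to about 4 mm: a listed point, or the origin of a listed thing).
The state is a dict: "time": time; "joint_positions": joint angles; "joint_vel": joint speeds; "tau": joint torques, N m; "ee_pos": TCP position; "orientation": TCP orientation; "ft_force": force on the tool from outside, world axes, zero at the start; "wrist_torque": the same for the moment, N m; "width": finger opening in m; "gripper_force": force on a finger pad.
Only numpy, scipy, OpenCV 4.12 (cv2) and the standard library are available. Lean on these libraries where they do the work, as an engineer would, in place of code of your own. Each camera call takes 0.05 s, during which the arm holds its last target. There are 200 camera calls.

TASK

Pack the finished brass urns for the plater. First take the loose lids off the two lidded urns and set each in its own hole of the dark lid board, knob up; then stand every urn upright on the floor of the plywood crate, one to a cell. Last, drive the wooden wedge point down into the slot between the crate's high side and its press board until the board holds the urns tight, and leave it jammed there; do not knock over or shove the other things on the bench.

Things in the scene. Friction and masses are not known exactly. Their poses are not given: they have to be found in the camera images.
- crate: Fixed plywood crate 308 mm long (x axis), 110 wide (y axis); origin: centre of its underside; floor 8 thick. Wall 60 mm high on the -y side and both ends; three dividers 50 mm high make a row of four cells along x, each 66 long, and 64 wide in y with the press board fully back. On the +y side a wall 84 mm high; between it and the press board (as high) runs the wedge slot, open above.
- cell0 (a point): Middle of crate cell 0 at floor level, 8 mm above the crate's underside, press board fully back (an urn set here has 5 mm of play either way across the crate, 6 mm along it). Axes as the crate's; cells 74 mm apart along its x.
- cell1 (a point): Middle of crate cell 1 at floor level, 8 mm above the crate's underside, press board fully back (an urn set here has 5 mm of play either way across the crate, 6 mm along it). Axes as the crate's; cells 74 mm apart along its x.
- cell2 (a point): Middle of crate cell 2 at floor level, 8 mm above the crate's underside, press board fully back (an urn set here has 5 mm of play either way across the crate, 6 mm along it). Axes as the crate's; cells 74 mm apart along its x.
- cell3 (a point): Middle of crate cell 3 at floor level, 8 mm above the crate's underside, press board fully back (an urn set here has 5 mm of play either way across the crate, 6 mm along it). Axes as the crate's; cells 74 mm apart along its x.
- slot_mouth (a point): Middle of the mouth of the wedge slot, 84 mm above the crate's underside, with the press board fully back; axes as the crate's. The slot runs 286 mm along the crate's x, is 13 mm wide at the mouth and narrows downwards with the wedge's own taper. The wedge first meets both its faces with its point 58 mm above the crate's underside.
- press_board (a joint): Wooden board 286 mm long, 84 high, standing in the crate between cells and slot. It slides towards the urns (crate -y): 0 = fully back, grows in m as the wedge pushes it, about 0.010 when it clamps the urns' feet against the low wall. It slides stiffly (about 1 N) and stays where left.
- wedge_c (a point): Wooden wedge 120 mm long, point down in its stand. Width 50 (x axis); thickness (y axis) 6 mm at the point, growing evenly to 30 mm at 90 mm up, then a butt 30 thick, 30 long (grip across it or press its top). Point: its centre, 60 mm above the point end; z up. Half-turns alike; x goes along the crate's x. Pressed with 15 to 20 N it jams: then about 80 mm above the crate's underside.
- wedge_stand: Fixed dark steel stand 84 by 50 mm, 50 high, origin at the centre of its underside; the wedge stands loosely in its pocket (44 mm deep), point 6 mm above the table, its x along the stand's x. Lift it straight up.
- urnA_c (a point): Brass urn, 120 mm tall, wearing a lid at the start: heavy round foot 54 mm diameter (18 high), narrow waist, straight cylindrical body 40 mm diameter from 62 mm up to the top (grip it there, above 85 mm up, to stay clear of the crate), open mouth 32 mm diameter, 12 deep; 135 to 215 g. Point: its centre, 60 mm above its underside; z axis up. All urns are alike.
- urnB_c (a point): Brass urn, 120 mm tall, wearing a lid at the start: heavy round foot 54 mm diameter (18 high), narrow waist, straight cylindrical body 40 mm diameter from 62 mm up to the top (grip it there, above 85 mm up, to stay clear of the crate), open mouth 32 mm diameter, 12 deep; 135 to 215 g. Point: its centre, 60 mm above its underside; z axis up. All urns are alike.
- urnC_c (a point): Brass urn, 120 mm tall, no lid, may be absent: heavy round foot 54 mm diameter (18 high), narrow waist, straight cylindrical body 40 mm diameter from 62 mm up to the top (grip it there, above 85 mm up, to stay clear of the crate), open mouth 32 mm diameter, 12 deep; 135 to 215 g. Point: its centre, 60 mm above its underside; z axis up. All urns are alike.
- urnD_c (a point): Brass urn, 120 mm tall, no lid, may be absent: heavy round foot 54 mm diameter (18 high), narrow waist, straight cylindrical body 40 mm diameter from 62 mm up to the top (grip it there, above 85 mm up, to stay clear of the crate), open mouth 32 mm diameter, 12 deep; 135 to 215 g. Point: its centre, 60 mm above its underside; z axis up. All urns are alike.
- lidA_c (a point): Loose brass lid: spigot 24 mm diameter, 8 long; above it a disc 48 mm diameter, 5 thick; on top an upright round knob 18 mm diameter, 34 tall (grip here). 47 mm tall, 30 g. Point: its centre, 23.5 mm above the spigot's bottom; disc top 10.5 mm below this point, knob top 23.5 mm above; z up. At the start it lies on an urn, spigot in its mouth, this point 75.5 mm above the urn's.
- lidB_c (a point): Loose brass lid: spigot 24 mm diameter, 8 long; above it a disc 48 mm diameter, 5 thick; on top an upright round knob 18 mm diameter, 34 tall (grip here). 47 mm tall, 30 g. Point: its centre, 23.5 mm above the spigot's bottom; disc top 10.5 mm below this point, knob top 23.5 mm above; z up. At the start it lies on an urn, spigot in its mouth, this point 75.5 mm above the urn's.
- lid_board_hole0 (a point): Centre of the mouth of one of the two round holes (33 mm diameter, 12 deep, 72 apart) in the fixed dark wooden lid board (84 by 150 mm, 20 thick); on its upper face, 20 mm above the table. A lid in place has its spigot in the hole and its disc flat on the board, its centre 15.5 mm above this point.
- lid_board_hole1 (a point): Centre of the mouth of one of the two round holes (33 mm diameter, 12 deep, 72 apart) in the fixed dark wooden lid board (84 by 150 mm, 20 thick); on its upper face, 20 mm above the table. A lid in place has its spigot in the hole and its disc flat on the board, its centre 15.5 mm above this point.
- hammer: Bystander: hammer lying on the bench.
- mug: Bystander: blue mug, 80 mm diameter, 90 tall; origin at the centre of its underside.
- water: Bystander: pale translucent bottle, 64 mm diameter, 210 tall; origin at the centre of its underside.
- jar: Bystander: glass jar with red lid, 70 mm diameter, 90 tall; origin at the centre of its underside.
- brush: Bystander: brush lying on the bench.
- sanding_block: Bystander: cork block 70 by 45 by 28 mm; origin at the centre of its underside.
- solder_tin: Bystander: flat round tin, 52 mm diameter, 30 tall; origin at the centre of its underside.
Things that resemble listed ones, but are neither listed nor needed, are in the scene too. What is shaped like the part that bears lidA_c but green or pink is not meant.

How it is judged (in metres and radians):
On the way, in this order (a step that is already met when the one before it is completed fails the run):
1. both lids set in the lid board, one per hole ((horizontal distance between lidA_c and lid_board_hole0 below 0.008 m or horizontal distance between lidA_c and lid_board_hole1 below 0.008 m) and angle between each of lidA_c, lidB_c's own z axis and vertical below 0.12 rad and z of lidA_c in the frame of lid_board_hole0 between 0.01 and 0.02 m and (horizontal distance between lidB_c and lid_board_hole0 below 0.008 m or horizontal distance between lidB_c and lid_board_hole1 below 0.008 m) and z of lidB_c in the frame of lid_board_hole0 between 0.01 and 0.02 m), for 0.2 s.
2. every urn upright on the floor of its own crate cell (all of step 1 and x of urnA_c in the frame of crate between -0.148 and 0.148 m and y of urnA_c in the frame of crate between -0.024 and 0 m and z of urnA_c in the frame of crate between 0.063 and 0.073 m and angle between each of urnA_c, urnB_c, urnC_c, urnD_c's own z axis and vertical below 0.12 rad and x of urnB_c in the frame of crate between -0.148 and 0.148 m and y of urnB_c in the frame of crate between -0.024 and 0 m and z of urnB_c in the frame of crate between 0.063 and 0.073 m and x of urnC_c in the frame of crate between -0.148 and 0.148 m and y of urnC_c in the frame of crate between -0.024 and 0 m and z of urnC_c in the frame of crate between 0.063 and 0.073 m and x of urnD_c in the frame of crate between -0.148 and 0.148 m and y of urnD_c in the frame of crate between -0.024 and 0 m and z of urnD_c in the frame of crate between 0.063 and 0.073 m), for 0.2 s.
3. wedge driven down so that board and urns are tight (x of wedge_c in the frame of crate between -0.12 and 0.12 m and y of wedge_c in the frame of crate between 0.022 and 0.038 m and z of wedge_c in the frame of crate below 0.088 m and angle between wedge_c's own z axis and vertical below 0.12 rad and value of joint press_board above 0.008 m and contact force between wedge and press_board above 1 N), for 0.2 s.
At the end, for the whole second after the job is handed in: Lids in the lid board holes (8 mm), knobs up; each urn upright on the crate floor in a cell; wedge upright in the slot, its point under 28 mm above the crate's underside, pressing the board with over 1 N; board pushed over 8 mm; all at rest (all of step 2 and all of step 3 and linear speed of each of urnA, urnB, urnC, urnD, wedge, lidA, lidB below 0.02 m/s); the robot touches nothing.
It fails at once if a bystander shoved more than 8 cm (distance of any of hammer, mug, water, jar, brush, sanding_block, solder_tin from where it was at the start of the episode above 0.08 m).
It fails at once if mug, bottle, jar or tin knocked over (angle between any of mug, water, jar, solder_tin's own z axis and vertical above 0.6 rad).
Of urnC, urnD only 1 to 2 are there at a start; the rules pass over those that are not, and their reading is None.
At some moment in a run one of urnA, urnB, urnC, urnD may be knocked a few centimetres aside while the robot is not near it.
It also fails if it takes over 210 s, if anything falls off the work surface, if the arm or the gripper's body presses on something with over 40 N, if the wrist force passes 120 N, or if a joint passes its speed limit or range.

## Working session

There is one attempt and no reset: what is moved stays moved. The work goes in short steps, Python scripts to look and compute and a shell command to move; the robot and the scene stay as the last step left them, time stands still between calls to the robot, and variables do not carry over. Pictures are saved under pics/ and viewed, at most 14 in all, crops included, and the job is handed in when it is done.

```bash
ls; mkdir -p pics; cat > h.py <<'E'
import numpy as np, cv2
from bench import state, vision, order
def shot(n): return vision.snapshot(n)
def toworld(s,p):
    R,_=cv2.Rodrigues(np.array(s["rvec"],float)); return R.T@(np.array(p,float)-np.array(s["tvec"],float).ravel())
def pix(s,w):
    p,_=cv2.projectPoints(np.array([w],float),np.array(s["rvec"],float),np.array(s["tvec"],float),np.array(s["intrinsics"],float),None); return p.ravel().round().astype(int)
def cloud(s):
    K=np.array(s["intrinsics"]);d=s["depth"];v,u=np.mgrid[:420,:560]
    P=np.stack([(u-K[0,2])/K[0,0]*d,(v-K[1,2])/K[1,1]*d,d],-1).reshape(-1,3)
    R,_=cv2.Rodrigues(np.array(s["rvec"],float))
    return ((P-np.array(s["tvec"]).ravel())@R).reshape(420,560,3)
def save(s,n,box=None,f=1):
    im=s["color"][:,:,::-1]
    if box: im=im[box[1]:box[3],box[0]:box[2]]
    cv2.imwrite("pics/"+n,cv2.resize(im,None,fx=f,fy=f,interpolation=cv2.INTER_CUBIC))
E
python3 - <<'E'
from h import *
np.set_printoptions(precision=3,suppress=True)
print(state())
for c in("top","scene"):
    s=shot(c);save(s,c+"0.png",None,1.4)
    for q in "crate wedge_c wedge_stand urnA_c lidA_c lid_board_hole0 slot_mouth cell0 mug jar water hammer brush sanding_block solder_tin".split():
        print(c,q,[(round(r["score"],2),toworld(s,r["at"]).round(3).tolist(),pix(s,toworld(s,r["at"])).tolist()) for r in vision.place_of(s,q)])
E
```

```text
pics
{'time': 0.0, 'joint_positions': array([-69.77 ,  34.388,  -0.145,  91.68 ,   0.103,  54.023,  -4.573]), 'joint_vel': array([-0.005, -0.012, -0.059, -0.002, -0.01 , -0.033,  0.092]), 'tau': array([  0.002, -77.644,   1.566, -25.8  ,   0.012,   0.009,  -0.   ]), 'ee_pos': array([0.302, 0.659, 0.23 ]), 'orientation': array([-179.909,    0.009,  155.377]), 'ft_force': array([ 0.078, -0.2  ,  0.181]), 'wrist_torque': array([-0.023, -0.008,  0.006]), 'gripper_force': 0.0, 'width': 0.08518874091532264}
top crate [(0.75, [0.511, 0.198, -0.004], [217, 231]), (0.2, [0.446, -0.284, 0.016], [363, 250])]
top wedge_c [(0.61, [0.593, -0.297, 0.064], [368, 204])]
top wedge_stand [(0.78, [0.593, -0.298, -0.003], [364, 207]), (0.29, [0.745, -0.242, -0.003], [346, 163])]
top urnA_c [(0.47, [0.588, -0.144, 0.057], [321, 206])]
top lidA_c [(0.71, [0.59, -0.144, 0.134], [324, 201]), (0.65, [0.688, -0.089, 0.022], [303, 177]), (0.65, [0.7, -0.368, 0.018], [385, 175]), (0.59, [0.467, -0.121, 0.023], [313, 244])]
top lid_board_hole0 [(0.74, [0.449, -0.359, 0.023], [385, 249]), (0.73, [0.439, -0.282, 0.
[... 1925 characters left out ...]
 [0.62, 0.195, 0.008], [342, 227]), (0.66, [0.406, 0.165, 0.008], [298, 177]), (0.66, [0.477, 0.177, 0.007], [313, 193]), (0.33, [0.506, 0.395, 0.001], [381, 177])]
scene mug [(0.83, [0.747, -0.246, -0.004], [210, 330]), (0.51, [0.59, -0.148, 0.059], [222, 254])]
scene jar [(0.94, [0.692, 0.383, -0.002], [412, 225])]
scene water [(0.9, [0.322, -0.393, -0.001], [111, 223])]
scene hammer [(0.87, [0.783, -0.021, -0.001], [298, 307])]
scene brush [(0.93, [0.505, 0.395, 0.0], [381, 177])]
scene sanding_block [(0.97, [0.691, 0.04, -0.004], [304, 270]), (0.72, [0.782, -0.018, 0.0], [299, 306])]
scene solder_tin [(0.87, [0.356, -0.156, 0.001], [193, 203]), (0.52, [0.444, -0.002, 0.061], [252, 194])]
```

View pics/top0.png

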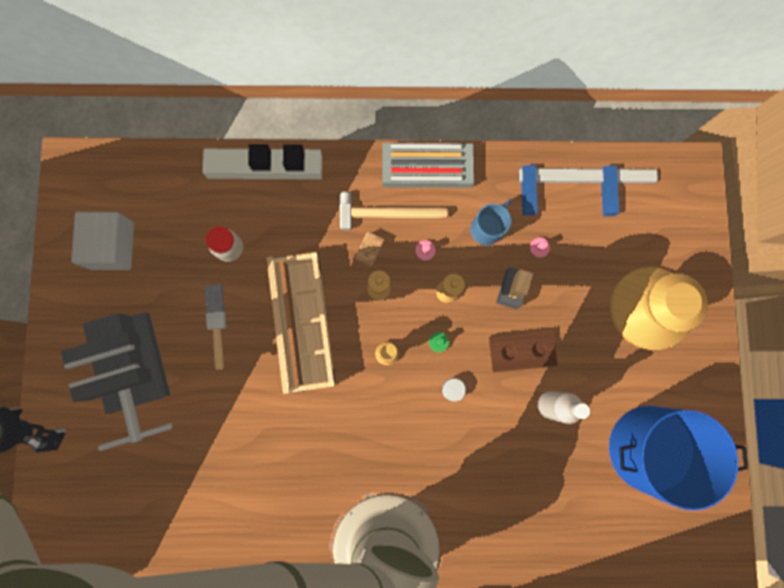

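View pics/scene0.png

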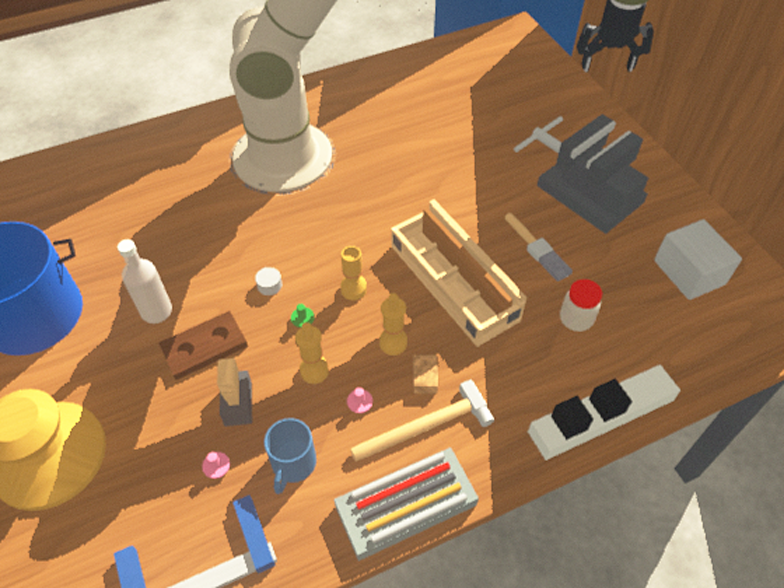

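Top picture (shown ×1.4) shows two lidded urns at (452,288) and (378,285), an open urn at (387,352), and the lid board at (523,350). The wedge is at (516,285) and the crate at (303,322). Lid look-alikes: green at (438,342), pink at (425,248) and (540,246). I choose the brass lids on the urns at (452,288) and (378,285). Next I refine with depth and one close crop.

```bash
cat >> h.py <<'E'
from scipy.optimize import least_squares
def clouds():
    S=[shot("top"),shot("scene")];return S,np.concatenate([cloud(s)[s["depth"]>0] for s in S])
def circ(P,c,z0,z1,r,rad=.035):
    m=(P[:,2]>z0)&(P[:,2]<z1)&(np.hypot(P[:,0]-c[0],P[:,1]-c[1])<rad);Q=P[m][:,:2]
    if len(Q)<8: return None,len(Q)
    f=lambda x:np.hypot(*(Q-x).T)-r
    g=lambda x:np.maximum(f(x),0)*2+np.minimum(f(x),0)
    return least_squares(f,c,loss="soft_l1",f_scale=.002).x.round(4).tolist(),len(Q)
def rect(P,c,z0,z1,rad):
    m=(P[:,2]>z0)&(P[:,2]<z1)&(np.hypot(P[:,0]-c[0],P[:,1]-c[1])<rad)
    r=cv2.minAreaRect(P[m][:,:2].astype(np.float32)*1000);return [np.round(x,1) for x in r],int(m.sum())
def urns(S):
    for s in S:
        for q in("urnC_c","lidA_c"):
            print(q,[(round(r["score"],2),toworld(s,r["at"]).round(3).tolist()) for r in vision.place_of(s,q)])
E
python3 - <<'E'
from h import *
S,P=clouds();urns(S)
for c in((.59,-.145),(.595,.018)): print("knob",circ(P,c,.142,.163,.009,.02),"body",circ(P,c,.068,.112,.02),"foot",circ(P,c,.003,.016,.027,.04))
print("C",circ(P,(.444,-.002),.068,.115,.02),circ(P,(.444,-.002),.003,.016,.027,.04))
print("crate low",rect(P,(.51,.195),.055,.088,.19),"high",rect(P,(.505,.23),.078,.088,.17))
print("wedge top",rect(P,(.593,-.3),.115,.135,.05),"stand",rect(P,(.593,-.3),.03,.054,.06))
print("board",rect(P,(.445,-.324),.016,.023,.1))
save(S[0],"crop.png",(240,160,420,280),4)
E
```

```text
urnC_c [(0.52, [0.437, 0.005, 0.056])]
lidA_c [(0.72, [0.47, -0.123, 0.021]), (0.59, [0.687, -0.089, 0.022]), (0.55, [0.697, -0.368, 0.019]), (0.48, [0.592, -0.141, 0.137]), (0.18, [0.59, 0.023, 0.134])]
urnC_c [(0.75, [0.444, 0.0, 0.059])]
lidA_c [(0.79, [0.688, -0.096, 0.019]), (0.73, [0.468, -0.124, 0.023]), (0.68, [0.7, -0.369, 0.025]), (0.62, [0.591, -0.15, 0.135])]
knob ([0.5896, -0.1471], 90) body ([0.5894, -0.1467], 158) foot ([0.5889, -0.1466], 90)
knob ([0.5961, 0.0182], 86) body ([0.5963, 0.0172], 149) foot ([0.5961, 0.0182], 91)
C ([0.443, -0.0032], 323) ([0.4419, -0.0013], 94)
crate low ([array([522.2, 132.9]), array([314.7, 243.7]), np.float64(8.5)], 3497) high ([array([506.8, 232.4]), array([310.5,  45.9]), np.float64(9.4)], 1548)
wedge top ([array([ 595.1, -300.4]), array([32.5, 56.9]), np.float64(72.8)], 418) stand ([array([ 595.6, -299.8]), array([53.4, 91.9]), np.float64(72.6)], 639)
board ([array([ 447.6, -322.3]), array([ 90.2, 153.9]), np.float64(5.6)], 1769)
```

View pics/crop.png

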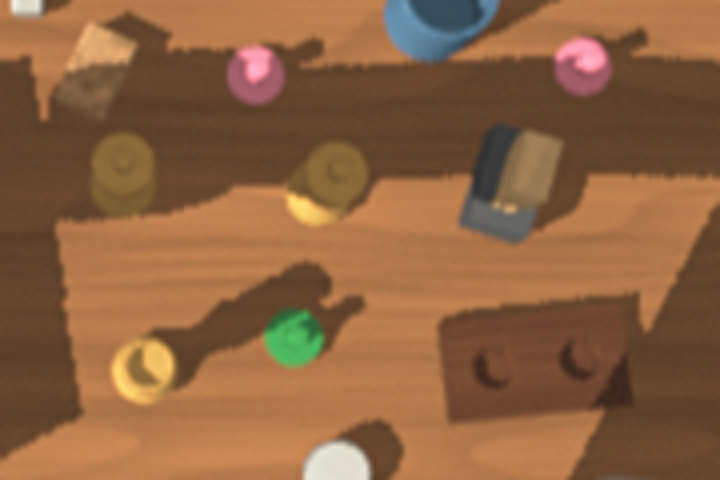

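The crop confirms it: the brass lids sit on the urns at crop (123,165) and (338,172), the coloured ones lie on the table, and the board holes are at (492,367) and (580,357). I turn the tool and transit to the first lid.

```bash
python3 -m crank '[1,0,0,0,0.0363,1,0,0,0,0.0363,1,0,0,0,0.0363,1,0,0,0,0.0363,1,0,0,0,0.0363,1,0,0,0,0.0363,1,0,0,0,0.0363,1,0,0,0,0.0363,1,0,0,0,0.0363,1,0,0,0,0.0363]' 40
python3 -m crank '[1,-0.067,0.024,0,0,1,-0.067,0.024,0,0,1,-0.067,0.024,0,0,1,-0.067,0.024,0,0,1,-0.067,0.024,0,0,1,-0.067,0.024,0,0,1,-0.067,0.024,0,0,1,-0.067,0.024,0,0,1,-0.067,0.024,0,0,1,-0.067,0.024,0,0]'
python3 -m crank '[1,-0.067,0.024,0,0,1,-0.067,0.024,0,0,1,-0.067,0.024,0,0,1,-0.067,0.024,0,0,1,-0.067,0.024,0,0,1,-0.067,0.024,0,0,1,-0.067,0.024,0,0,1,-0.067,0.024,0,0,1,-0.067,0.024,0,0,1,-0.067,0.024,0,0]'
```

```text
time: 2.73
ee_pos: [0.302, 0.6591, 0.2313]
orientation: [-180.0, -0.0, 89.7]
ft_force: [-0.3, 0.7, 0.1]
width: 0.0854
gripper_force: 0.0
time: 3.57
ee_pos: [0.3986, 0.3899, 0.2315]
orientation: [180.0, -0.0, 90.0]
ft_force: [0.7, 0.3, -0.7]
width: 0.0852
gripper_force: 0.0
time: 4.4
ee_pos: [0.4948, 0.122, 0.2316]
orientation: [180.0, -0.0, 90.0]
ft_force: [-0.5, 0.0, -0.4]
width: 0.0856
gripper_force: 0.0
```

```bash
python3 -m crank '[1,-0.0673,0.0237,0,0,1,-0.0673,0.0237,0,0,1,-0.0673,0.0237,0,0,1,-0.0673,0.0237,0,0,1,-0.0673,0.0237,0,0,1,-0.0673,0.0237,0,0,1,-0.0673,0.0237,0,0,1,-0.0673,0.0237,0,0,1,-0.0673,0.0237,0,0,1,-0.0673,0.0237,0,0]'
python3 -m crank '[1,0,0,0.03,0,1,0,0,0.03,0,1,0,0,0.03,0,1,0,0,0.03,0,1,0,0,0.03,0,1,0,0,0.03,0,1,0,0,0.03,0,1,0,0,0.02,0,1,0,0,0.016,0,1,0,0,0.01,0]'
python3 -m crank '[-1,0,0,0,0,-1,0,0,0,0,-1,0,0,0,0,-1,0,0,0,0,-1,0,0,0,0,-1,0,0,0,0,-1,0,0,0,0,-1,0,0,0,0,-1,0,0,0,0,-1,0,0,0,0]' 40
```

```text
time: 5.23
ee_pos: [0.5898, -0.1473, 0.2315]
orientation: [180.0, -0.0, 90.0]
ft_force: [-0.4, -0.2, -0.7]
width: 0.0852
gripper_force: 0.0
time: 6.07
ee_pos: [0.5892, -0.1458, 0.1279]
orientation: [-180.0, -0.0, 90.0]
ft_force: [-0.2, 0.4, -0.6]
width: 0.0852
gripper_force: 0.0
time: 6.9
ee_pos: [0.5896, -0.1461, 0.1294]
orientation: [180.0, 0.0, 90.0]
ft_force: [0.4, 0.5, 6.1]
width: 0.0166
gripper_force: 39.0
```

```bash
python3 -m crank '[-1,0,0,-0.025,0,-1,0,0,-0.025,0,-1,0,0,-0.025,0,-1,0,0,-0.025,0,-1,0,0,-0.025,0,-1,0,0,-0.025,0,-1,0,0,-0.025,0,-1,0,0,-0.025,0,-1,0,0,-0.025,0,-1,0,0,-0.025,0]'
python3 -m crank '[-1,-0.0534,-0.0354,0,0,-1,-0.0534,-0.0354,0,0,-1,-0.0534,-0.0354,0,0,-1,-0.0534,-0.0354,0,0,-1,-0.0534,-0.0354,0,0,-1,-0.0534,-0.0354,0,0,-1,-0.0534,-0.0354,0,0,-1,-0.0534,-0.0354,0,0,-1,-0.0534,-0.0354,0,0,-1,-0.0534,-0.0354,0,0]'
python3 -m crank '[-1,0,0,0.05,0,-1,0,0,0.05,0,-1,0,0,0.05,0,-1,0,0,0.05,0,-1,0,0,0.05,0,-1,0,0,0.05,0,-1,0,0,0.03,0,-1,0,0,0,0,-1,0,0,0,0,-1,0,0,0,0]'
python3 - <<'E'
from h import *
S,P=clouds();st=state();print(st["ee_pos"],st["width"])
c=st["ee_pos"][:2]
print("disc z",circ(P,c,.07,.12,.024,.04))
save(S[1],"lid1.png",(80,190,260,310),4)
for s in S: print([(round(r["score"],2),toworld(s,r["at"]).round(4).tolist()) for q in ("lid_board_hole0","lidA_c") for r in vision.place_of(s,q)])
E
```

```text
time: 7.73
ee_pos: [0.5894, -0.146, 0.23]
orientation: [180.0, 0.0, 90.0]
ft_force: [-0.5, -0.2, 0.2]
width: 0.0165
gripper_force: 39.0
time: 8.57
ee_pos: [0.4472, -0.3607, 0.2295]
orientation: [180.0, 0.0, 90.0]
ft_force: [1.0, 0.1, 0.1]
width: 0.0171
gripper_force: 39.0
time: 9.4
ee_pos: [0.4483, -0.3601, 0.0978]
orientation: [180.0, 0.0, 90.0]
ft_force: [0.2, -0.3, 0.2]
width: 0.0169
gripper_force: 39.0
[ 0.44847472 -0.36003579  0.09803871] 0.016543778004043594
disc z ([0.4455, -0.3652], 255)
[(0.9, [0.4468, -0.3594, 0.0199]), (0.64, [0.4445, -0.2845, 0.0141]), (0.66, [0.6994, -0.3684, 0.019]), (0.65, [0.6868, -0.0859, 0.0191]), (0.43, [0.4696, -0.1249, 0.0241]), (0.39, [0.4463, -0.3578, 0.1048]), (0.3, [0.5006, 0.4006, -0.0043]), (0.29, [0.7479, -0.2416, -0.0014])]
[(0.65, [0.4474, -0.3626, 0.0195]), (0.63, [0.4418, -0.2875, 0.0194]), (0.18, [0.5958, 0.0177, 0.1343]), (0.73, [0.4676, -0.1256, 0.0272]), (0.71, [0.7001, -0.3703, 0.0284]), (0.6, [0.6882, -0.0941, 0.0192]), (0.5, [0.4517, -0.3615, 0.1032]), (0.42, [0.5938, 0.0132, 0.0578])]
```

View pics/lid1.png

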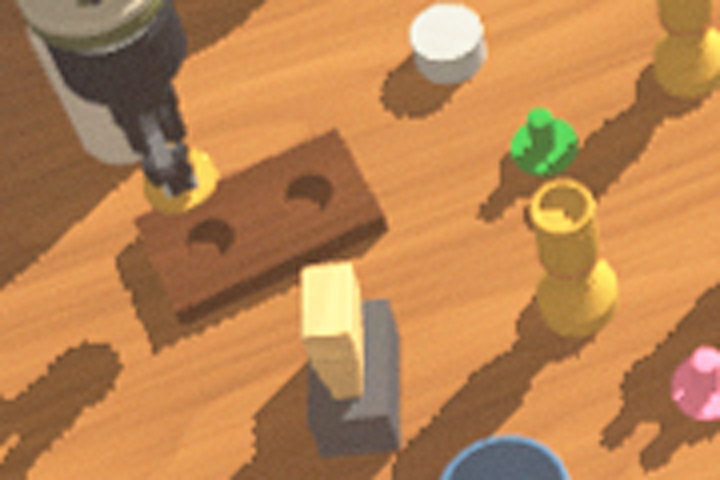

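The lid hangs upright in the gripper over the left hole at crop (211,236), with the other hole at (310,190) free. Lowering.

```bash
python3 -m crank '[-1,-0.002,-0.002,0.02,0,-1,0,0,0.02,0,-1,0,0,0.02,0,-1,0,0,0.02,0,-1,0,0,0.02,0,-1,0,0,0.02,0,-1,0,0,0.012,0,-1,0,0,0.012,0,-1,0,0,0.012,0,-1,0,0,0.01,0]'
```

```text
time: 10.53
ee_pos: [0.4471, -0.3605, 0.03]
orientation: [-180.0, 0.0, 90.0]
ft_force: [-1.6, 0.1, 0.3]
width: 0.0166
gripper_force: 39.0
```

```bash
python3 -m crank '[-1,0,0,0.001,0,-0.2,0,0,0,0,-0.2,0,0,0,0,-0.2,0,0,0,0,-0.2,0,0,-0.01,0,-0.2,0,0,-0.03,0,-0.2,0,0,-0.05,0,-0.2,0,0,-0.08,0,-0.2,0,0,-0.09,0,-0.2,0,0,-0.09,0]'
python3 -m crank '[1,0,0,-0.08,0,1,0,0,-0.06,0,1,0.05,0.02,0,0,1,0.06,0.025,0,0,1,0.06,0.025,0,0,1,0.06,0.025,0,0,1,0.06,0.025,0,0,1,0.06,0.025,0,0,1,0.06,0.025,0,0,1,0.06,0.025,0,0]'
python3 - <<'E'
from h import *
S,P=clouds();st=state();print(st["ee_pos"])
print("lid knob",circ(P,(.447,-.3605),.031,.056,.009,.02),circ(P,(.447,-.3605),.0,.2,.024,.03))
m=np.hypot(P[:,0]-.447,P[:,1]+.3605)<.007;print("top z",np.percentile(P[m,2],[5,50,95]))
print("urn2 knob",circ(P,(.596,.018),.142,.157,.009,.02),"body",circ(P,(.596,.018),.068,.112,.02))
t=np.array([.596,.018])-st["ee_pos"][:2];print(t/.4)
E
```

```text
time: 11.37
ee_pos: [0.4466, -0.3603, 0.1724]
orientation: [-180.0, -0.0, 90.0]
ft_force: [0.4, -0.1, -0.4]
width: 0.0343
gripper_force: 0.0
time: 12.2
ee_pos: [0.5251, -0.1712, 0.2274]
orientation: [179.9, -0.0, 90.0]
ft_force: [0.6, -0.7, 0.1]
width: 0.0856
gripper_force: 0.0
[ 0.5266091  -0.16786257  0.22693198]
lid knob ([0.447, -0.3605], 73) ([0.4432, -0.3631], 524)
top z [0.05307839 0.05658138 0.05853381]
urn2 knob ([0.596, 0.0167], 57) body ([0.5961, 0.0172], 145)
[0.17347726 0.46465643]
```

```bash
python3 -m crank '[1,0.058,0.0216,0,0,1,0.058,0.0216,0,0,1,0.058,0.0216,0,0,1,0.058,0.0216,0,0,1,0.058,0.0216,0,0,1,0.058,0.0216,0,0,1,0.058,0.0216,0,0,1,0.058,0.0216,0,0,1,0,0,0,0,1,0,0,0,0]'
python3 -m crank '[1,0,0,0.03,0,1,0,0,0.03,0,1,0,0,0.03,0,1,0,0,0.03,0,1,0,0,0.03,0,1,0,0,0.03,0,1,0,0,0.03,0,1,0,0,0.02,0,1,0,0,0.01,0,1,0,0,0.002,0]'
python3 -m crank '[-1,0,0,0,0,-1,0,0,0,0,-1,0,0,0,0,-1,0,0,0,0,-1,0,0,0,0,-1,0,0,0,0,-1,0,0,0,0,-1,0,0,0,0,-1,0,0,0,0,-1,0,0,0,0]' 40
```

```text
time: 13.13
ee_pos: [0.5941, 0.0141, 0.2267]
orientation: [180.0, -0.0, 90.2]
ft_force: [-0.3, -0.6, -0.4]
width: 0.0853
gripper_force: 0.0
time: 13.97
ee_pos: [0.5937, 0.013, 0.1284]
orientation: [-179.9, 0.0, 90.0]
ft_force: [0.4, -1.2, -0.2]
width: 0.0854
gripper_force: 0.0
time: 14.8
ee_pos: [0.5942, 0.0133, 0.1297]
orientation: [180.0, -0.0, 90.0]
ft_force: [-1.7, 0.7, 5.1]
width: 0.0168
gripper_force: 39.0
```

```bash
python3 -m crank '[-1,0,0,-0.025,0,-1,0,0,-0.025,0,-1,0,0,-0.025,0,-1,0,0,-0.025,0,-1,0,0,-0.025,0,-1,0,0,-0.025,0,-1,0,0,-0.025,0,-1,0,0,-0.025,0,-1,0,0,-0.025,0,-1,0,0,-0.025,0]'
python3 -m crank '[-1,-0.0758,-0.0381,0,0,-1,-0.0758,-0.0381,0,0,-1,-0.0758,-0.0381,0,0,-1,-0.0758,-0.0381,0,0,-1,-0.0758,-0.0381,0,0,-1,-0.0758,-0.0381,0,0,-1,-0.0758,-0.0381,0,0,-1,-0.0758,-0.0381,0,0,-1,-0.0758,-0.0381,0,0,-1,-0.0758,-0.0381,0,0]'
python3 -m crank '[-1,0,0,0.05,0,-1,0,0,0.05,0,-1,0,0,0.05,0,-1,0,0,0.05,0,-1,0,0,0.05,0,-1,0,0,0.05,0,-1,0,0,0.03,0,-1,0,0,0,0,-1,0,0,0,0,-1,0,0,0,0]'
python3 - <<'E'
from h import *
S,P=clouds();st=state();print(st["ee_pos"])
for s in S: print([(round(r["score"],2),toworld(s,r["at"]).round(4).tolist()) for q in ("lid_board_hole0","lidA_c") for r in vision.place_of(s,q)])
save(S[0],"lid2.png",(320,200,420,280),6);save(S[1],"lid2b.png",(80,190,260,310),4)
E
```

```text
time: 15.63
ee_pos: [0.594, 0.0132, 0.2303]
orientation: [180.0, 0.0, 90.0]
ft_force: [0.2, -0.5, -0.3]
width: 0.0167
gripper_force: 39.0
time: 16.47
ee_pos: [0.4409, -0.2914, 0.2299]
orientation: [180.0, 0.0, 90.0]
ft_force: [0.8, -0.7, 0.2]
width: 0.0168
gripper_force: 39.0
time: 17.3
ee_pos: [0.4422, -0.2904, 0.0981]
orientation: [180.0, 0.0, 90.0]
ft_force: [-0.4, 0.2, -0.2]
width: 0.0165
gripper_force: 39.1
[ 0.44237485 -0.29037315  0.09836259]
[(0.77, [0.4411, -0.2853, 0.0171]), (0.67, [0.697, -0.3696, 0.0208]), (0.6, [0.4674, -0.1196, 0.0267])]
[(0.78, [0.4424, -0.2884, 0.0184]), (0.77, [0.4436, -0.3612, 0.0184]), (0.19, [0.5062, 0.395, -0.003]), (0.73, [0.4479, -0.3627, 0.0338]), (0.72, [0.6882, -0.0966, 0.0193]), (0.68, [0.4678, -0.1257, 0.0261]), (0.67, [0.4072, 0.1654, 0.0094]), (0.65, [0.6994, -0.3707, 0.0274]), (0.38, [0.4459, -0.3611, 0.0187])]
```

View pics/lid2b.png

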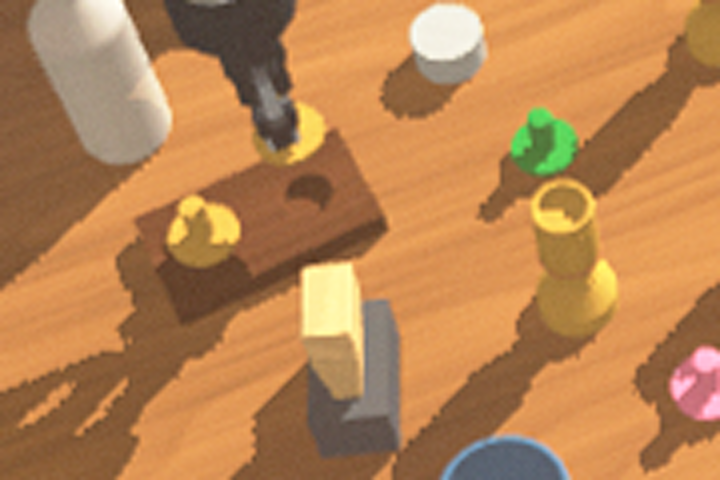

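The first lid is seated at crop (203,230) and the second hangs over the free hole at (310,190). Lowering and releasing.

```bash
python3 -m crank '[-1,0,-0.002,0.02,0,-1,0,0,0.02,0,-1,0,0,0.02,0,-1,0,0,0.02,0,-1,0,0,0.02,0,-1,0,0,0.02,0,-1,0,0,0.012,0,-1,0,0,0.012,0,-1,0,0,0.012,0,-1,0,0,0.012,0]'
python3 -m crank '[-1,0,0,0.001,0,-0.2,0,0,0,0,-0.2,0,0,0,0,-0.2,0,0,0,0,-0.2,0,0,-0.01,0,-0.2,0,0,-0.03,0,-0.2,0,0,-0.05,0,-0.2,0,0,-0.08,0,-0.2,0,0,-0.09,0,-0.2,0,0,-0.09,0]'
python3 -m crank '[1,0,0,-0.08,0,1,0,0,-0.06,0,1,0.05,0.02,0,0,1,0.06,0.025,0,0,1,0.06,0.025,0,0,1,0.06,0.025,0,0,1,0.06,0.025,0,0,1,0.06,0.025,0,0,1,0.06,0.025,0,0,1,0.06,0.025,0,0]'
python3 - <<'E'
from h import *
S,P=clouds();st=state();print(st["ee_pos"])
for c in((.447,-.3605),(.442,-.2865)):
  print("knob",circ(P,c,.031,.056,.009,.02),np.percentile(P[np.hypot(P[:,0]-c[0],P[:,1]-c[1])<.007,2],[50,95]))
for c in((.5896,-.147),(.5962,.0175),(.4425,-.0025)): print("body",circ(P,c,.068,.112,.02),circ(P,c,.003,.016,.027,.04))
for s in S: print([(r["score"],toworld(s,r["at"]).round(4).tolist()) for q in("crate","slot_mouth","cell0") for r in vision.place_of(s,q)])
# crate yaw & outline from wall tops
R=lambda m:[np.round(x,1) for x in cv2.minAreaRect(P[m][:,:2].astype(np.float32)*1000)]
d=np.array([np.cos(np.radians(8.7)),np.sin(np.radians(8.7))]);n=np.array([-d[1],d[0]])
Q=P[:,:2]-[.51,.195];u,v=Q@d,Q@n
for y0 in np.arange(-.06,.06,.004):
  m=(abs(v-y0-.002)<.002)&(abs(u)<.14);z=P[m,2];print(round(y0*1000),np.percentile(z,[10,50,90]).round(3) if m.sum()>5 else None,end=" ")
for x0,sel in ((0,(P[:,2]>.054)&(P[:,2]<.066)),(1,(P[:,2]>.078)&(P[:,2]<.088))):
  m=sel&(abs(u)<.13)&(abs(v)<.07)&((v<-.04) if x0==0 else (v>0.04));A=np.polyfit(u[m],v[m],1);print("line",A,m.sum())
m=(P[:,2]>.04)&(abs(v)<.05)&(abs(u)<.2);print("u ext",np.percentile(u[m],[.5,99.5]))
E
```

```text
time: 18.43
ee_pos: [0.4411, -0.2901, 0.0297]
orientation: [180.0, 0.0, 90.0]
ft_force: [-0.5, -0.0, 3.8]
width: 0.0165
gripper_force: 39.5
time: 19.27
ee_pos: [0.4404, -0.2898, 0.1713]
orientation: [-179.9, -0.0, 90.0]
ft_force: [1.6, -0.2, 0.1]
width: 0.0341
gripper_force: 0.0
time: 20.1
ee_pos: [0.519, -0.1007, 0.2262]
orientation: [180.0, -0.0, 90.0]
ft_force: [0.2, 0.0, 0.2]
width: 0.0856
gripper_force: 0.0
[ 0.52036949 -0.09755544  0.22586881]
knob ([0.4474, -0.3606], 59) [0.05824404 0.06067065]
knob ([0.441, -0.2852], 52) [0.05716274 0.06172184]
body ([0.5905, -0.1478], 224) ([0.5899, -0.1472], 70)
body ([0.5969, 0.016], 317) ([0.5958, 0.0167], 76)
body ([0.449, 0.0052], 136) ([0.4537, -0.008], 79)
[(0.55, [0.5128, 0.1961, -0.005]), (0.52, [0.5069, 0.2286, 0.0853]), (0.29, [0.4022, 0.1708, 0.0064]), (0.68, [0.5084, 0.234, 0.0866]), (0.92, [0.4742, 0.1831, 0.0042]), (0.78, [0.548, 0.1909, 0.0048]), (0.64, [0.6207, 0.2049, 0.0095]), (0.57, [0.4026, 0.1702, 0.0057])]
[(0.87, [0.5064, 0.1933, 0.0023]), (0.76, [0.5031, 0.229, 0.0827]), (0.88, [0.4749, 0.1789, 0.0081]), (0.77, [0.62
[... 162 characters left out ...]
0.053 0.058 0.061] -40 [0.006 0.011 0.05 ] -36 [0.004 0.008 0.048] -32 [0.004 0.009 0.049] -28 [0.004 0.008 0.047] -24 [0.004 0.009 0.048] -20 [0.004 0.008 0.047] -16 [0.005 0.009 0.046] -12 [0.004 0.008 0.043] -8 [0.004 0.008 0.044] -4 [0.005 0.009 0.045] 0 [0.004 0.008 0.041] 4 [0.004 0.007 0.018] 8 [0.003 0.006 0.011] 12 [0.004 0.007 0.026] 16 [0.008 0.044 0.079] 20 [0.009 0.053 0.084] 24 [0.08  0.083 0.086] 28 [0.079 0.082 0.085] 32 [0.069 0.078 0.08 ] 36 [0.04  0.07  0.082] 40 [0.051 0.071 0.083] 44 [0.079 0.082 0.086] 48 [0.08  0.083 0.086] 52 [0.079 0.082 0.086] 56 [0.078 0.082 0.085] line [-0.00720736 -0.04943533] 576
line [-0.00457795  0.04907018] 739
u ext [-0.15282799  0.15885504]
```

```bash
python3 -m crank '[1,0,0,0,0.038,1,0,0,0,0.038,1,0,0,0,0.038,1,0,0,0,0.038,1,0,0,0,0.038,1,0,0,0,0.038,1,0,0,0,0.038,1,0,0,0,0.038,1,0,0,0,0.038,1,0,0,0,0.038]'
python3 -m crank '[1,0,0,0,0.0368,1,0,0,0,0.0368,1,0,0,0,0,1,0,0,0,0,1,0,0,0,0,1,0,0,0,0,1,0,0,0,0,1,0,0,0,0,1,0,0,0,0,1,0,0,0,0]'
cat >> h.py <<'E'
def delta(t):
    st=state();y=np.radians(st["orientation"][2]);D=np.array(t)-st["ee_pos"][:2]
    print("at",st["ee_pos"].round(4),st["orientation"].round(1),"rows tool x,y:",(np.array([[np.cos(y),np.sin(y)],[np.sin(y),-np.cos(y)]])@D/.4).round(4))
E
python3 - <<'E'
from h import *
S,P=clouds();urns(S)
save(S[1],"c.png",(200,160,380,280),4)
delta((.590,-.1472))
E
```

```text
time: 21.33
ee_pos: [0.5185, -0.103, 0.2259]
orientation: [180.0, -0.0, 21.2]
ft_force: [0.6, -0.4, 0.0]
width: 0.0856
gripper_force: 0.0
time: 22.17
ee_pos: [0.5189, -0.102, 0.2257]
orientation: [-180.0, -0.0, 8.4]
ft_force: [-0.0, 0.0, 0.8]
width: 0.0854
gripper_force: 0.0
urnC_c [(0.57, [0.421, 0.034, 0.059])]
lidA_c [(0.72, [0.687, -0.088, 0.022]), (0.71, [0.505, 0.234, 0.086]), (0.46, [0.449, -0.359, 0.035]), (0.44, [0.698, -0.37, 0.021])]
urnC_c [(0.65, [0.428, 0.031, 0.059]), (0.46, [0.321, -0.39, 0.003])]
lidA_c [(0.86, [0.696, -0.369, 0.025]), (0.71, [0.69, -0.095, 0.021]), (0.69, [0.468, -0.127, 0.027]), (0.58, [0.448, -0.364, 0.033])]
at [ 0.5189 -0.102   0.2257] [180.    0.    8.4] rows tool x,y: [0.1594 0.1378]
```

View pics/c.png

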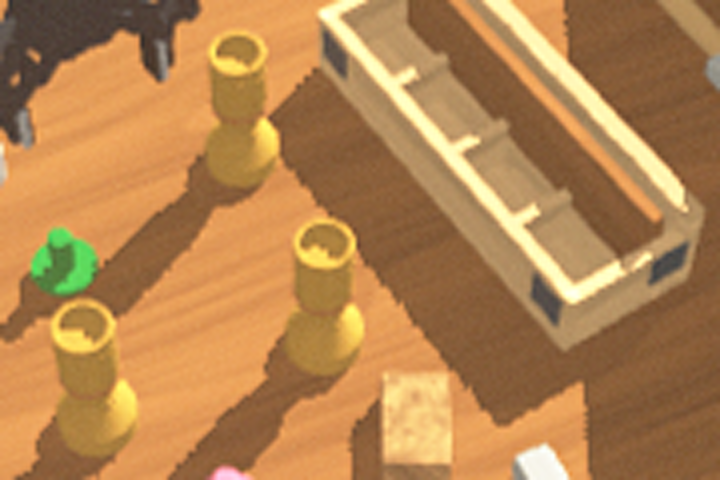

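The open urn has been knocked to about (0.426, 0.032), still upright (crop 240,120). The other two urns are at (87,370) and (323,290), and the crate's press board sits beside its high side. Taking urn 1.

```bash
python3 -m crank '[1,0.032,0.0276,0,0,1,0.032,0.0276,0,0,1,0.032,0.0276,0,0,1,0.032,0.0276,0,0,1,0.032,0.0276,0,0,1,0,0,0.04,0,1,0,0,0.04,0,1,0,0,0.04,0,1,0,0,0.04,0,1,0,0,0.04,0]'
python3 -m crank '[1,0,0,0.04,0,1,0,0,0.04,0,1,0,0,0.04,0,1,0,0,0.024,0,-1,0,0,0,0,-1,0,0,0,0,-1,0,0,0,0,-1,0,0,0,0,-1,0,0,0,0,-1,0,0,0,0]' 60
python3 -m crank '[-1,0,0,0,0,-1,0,0,-0.03,0,-1,0,0,-0.04,0,-1,0,0,-0.05,0,-1,0,0,-0.05,0,-1,0,0,-0.05,0,-1,0,0,-0.05,0,-1,0,0,-0.05,0,-1,0,0,-0.04,0,-1,0,0,0,0]'
python3 - <<'E'
from h import *
delta((.6226,.2024))
E
```

```text
time: 23.3
ee_pos: [0.5903, -0.1472, 0.1448]
orientation: [180.0, 0.0, 8.4]
ft_force: [0.1, -0.1, 0.8]
width: 0.0851
gripper_force: 0.0
time: 24.13
ee_pos: [0.5909, -0.1472, 0.0893]
orientation: [180.0, -0.1, 8.4]
ft_force: [0.1, 1.3, 6.1]
width: 0.0384
gripper_force: 60.2
time: 24.97
ee_pos: [0.5913, -0.1482, 0.236]
orientation: [179.9, -0.3, 8.4]
ft_force: [0.5, 0.1, -1.9]
width: 0.0389
gripper_force: 60.6
at [ 0.5913 -0.1482  0.236 ] [179.9  -0.3   8.4] rows tool x,y: [ 0.2048 -0.8558]
```

```bash
python3 -m crank '[-1,0.0205,-0.0856,0,0,-1,0.0205,-0.0856,0,0,-1,0.0205,-0.0856,0,0,-1,0.0205,-0.0856,0,0,-1,0.0205,-0.0856,0,0,-1,0.0205,-0.0856,0,0,-1,0.0205,-0.0856,0,0,-1,0.0205,-0.0856,0,0,-1,0.0205,-0.0856,0,0,-1,0.0205,-0.0856,0,0]'
python3 -m crank '[-1,0,0,0,0,-1,0,0,0.04,0,-1,0,0,0.04,0,-1,0,0,0.02,0,-1,0,0,0,0,-1,0,0,0,0,-1,0,0,0,0,-1,0,0,0,0,-1,0,0,0,0,-1,0,0,0,0]'
python3 - <<'E'
from h import *
delta((.6226,.2024))
S,P=clouds()
save(S[0],"u1.png",(180,160,260,290),4);save(S[1],"u1b.png",(270,140,390,260),5)
c=state()["ee_pos"]
print(circ(P,c[:2],c[2]-.085,c[2]-.073,.027,.045))
E
```

```text
time: 25.8
ee_pos: [0.6208, 0.2052, 0.2318]
orientation: [180.0, 0.0, 8.4]
ft_force: [0.5, -0.6, -0.9]
width: 0.0382
gripper_force: 60.9
time: 26.63
ee_pos: [0.6217, 0.2034, 0.1927]
orientation: [-180.0, -0.0, 8.4]
ft_force: [0.1, -0.4, -1.8]
width: 0.0385
gripper_force: 61.0
at [0.6217 0.2034 0.1927] [-180.    -0.     8.4] rows tool x,y: [0.0019 0.0028]
([0.6195, 0.2039], 76)
```

View pics/u1b.png

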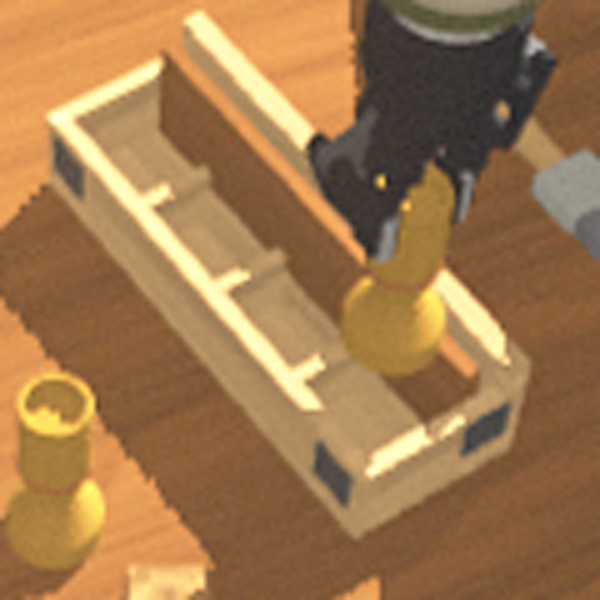

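The urn hangs upright above the end cell at crop (400,330). Lowering, watching the force.

```bash
python3 -m crank '[-1,0.002,0.0028,0.025,0,-1,0,0,0.025,0,-1,0,0,0.025,0,-1,0,0,0.025,0,-1,0,0,0.025,0,-1,0,0,0.025,0,-1,0,0,0.025,0,-1,0,0,0.02,0,-1,0,0,0.015,0,-1,0,0,0,0]'
python3 -m crank '[-1,0,0,0.01,0,-1,0,0,0.01,0,-1,0,0,0.008,0,-1,0,0,0,0,-1,0,0,0,0,-1,0,0,0,0,-1,0,0,0,0,-1,0,0,0,0,-1,0,0,0,0,-1,0,0,0,0]'
```

```text
time: 27.57
ee_pos: [0.6218, 0.2023, 0.1066]
orientation: [180.0, 0.1, 8.4]
ft_force: [0.5, 0.5, -0.7]
width: 0.0381
gripper_force: 61.0
time: 28.4
ee_pos: [0.6229, 0.2026, 0.0973]
orientation: [-180.0, -0.1, 8.4]
ft_force: [1.1, 1.4, 5.2]
width: 0.0386
gripper_force: 61.7
```

```bash
python3 -m crank '[1,0,0,0,0,1,0,0,0,0,1,0,0,0,0,1,0,0,0,0,1,0,0,-0.04,0,1,0,0,-0.06,0,1,0,0,-0.06,0,1,0,0,-0.06,0,1,0,0,-0.06,0,1,0,0,-0.055,0]'
python3 - <<'E'
from h import *
S,P=clouds();
print(circ(P,(.622,.203),.08,.122,.02))
print("urn2",circ(P,(.5964,.0168),.068,.112,.02),"C",circ(P,(.426,.032),.068,.115,.02),circ(P,(.426,.032),.004,.016,.027,.045))
m=np.hypot(P[:,0]-.622,P[:,1]-.203)<.02;print(np.percentile(P[m,2],[50,80,95]))
delta((.5964,.0168))
E
```

```text
time: 29.23
ee_pos: [0.6222, 0.2022, 0.2321]
orientation: [180.0, 0.0, 8.4]
ft_force: [0.3, 1.1, 0.3]
width: 0.0854
gripper_force: 0.0
([0.6221, 0.2027], 362)
urn2 ([0.5967, 0.0162], 322) C ([0.4266, 0.0285], 316) ([0.425, 0.031], 77)
[0.59977478 0.61391617 0.6248574 ]
at [0.624  0.2022 0.2343] [-179.9   -0.3    8.4] rows tool x,y: [-0.1357  0.4486]
```

```bash
python3 -m crank '[1,-0.0272,0.09,0,0,1,-0.0272,0.09,0,0,1,-0.0272,0.09,0,0,1,-0.0272,0.09,0,0,1,-0.0272,0.09,0,0,1,0,0,0.04,0,1,0,0,0.04,0,1,0,0,0.04,0,1,0,0,0.04,0,1,0,0,0.04,0]'
python3 -m crank '[1,0,0,0.04,0,1,0,0,0.04,0,1,0,0,0.04,0,1,0,0,0.038,0,-1,0,0,0,0,-1,0,0,0,0,-1,0,0,0,0,-1,0,0,0,0,-1,0,0,0,0,-1,0,0,0,0]' 60
python3 -m crank '[-1,0,0,0,0,-1,0,0,-0.03,0,-1,0,0,-0.04,0,-1,0,0,-0.05,0,-1,0,0,-0.05,0,-1,0,0,-0.05,0,-1,0,0,-0.05,0,-1,0,0,-0.05,0,-1,0,0,-0.04,0,-1,0,0,0,0]'
python3 - <<'E'
from h import *
delta((.5494,.1917))
E
```

```text
time: 30.17
ee_pos: [0.5943, 0.0163, 0.1495]
orientation: [-180.0, 0.1, 8.4]
ft_force: [0.5, 1.0, 0.3]
width: 0.0855
gripper_force: 0.0
time: 31.0
ee_pos: [0.5953, 0.0167, 0.0887]
orientation: [-180.0, -0.1, 8.4]
ft_force: [-1.2, 1.3, 5.4]
width: 0.0387
gripper_force: 60.7
time: 31.83
ee_pos: [0.596, 0.0158, 0.2353]
orientation: [180.0, -0.3, 8.4]
ft_force: [0.6, -0.7, -2.0]
width: 0.0382
gripper_force: 60.8
at [0.596  0.0158 0.2353] [180.   -0.3   8.4] rows tool x,y: [-0.0513 -0.452 ]
```

```bash
python3 -m crank '[-1,-0.009,-0.0753,0,0,-1,-0.009,-0.0753,0,0,-1,-0.009,-0.0753,0,0,-1,-0.009,-0.0753,0,0,-1,-0.009,-0.0753,0,0,-1,-0.009,-0.0753,0,0,-1,0,0,0,0,-1,0,0,0.04,0,-1,0,0,0.04,0,-1,0,0,0.02,0]'
python3 - <<'E'
from h import *
delta((.5485,.1917))
E
```

```text
time: 32.67
ee_pos: [0.5459, 0.1921, 0.1899]
orientation: [180.0, 0.1, 8.4]
ft_force: [-1.0, 0.2, -2.5]
width: 0.0385
gripper_force: 61.2
at [0.5459 0.1921 0.1899] [1.8e+02 1.0e-01 8.4e+00] rows tool x,y: [0.0063 0.0019]
```

```bash
python3 -m crank '[-1,0.005,0.0019,0.025,0,-1,0,0,0.025,0,-1,0,0,0.025,0,-1,0,0,0.025,0,-1,0,0,0.025,0,-1,0,0,0.025,0,-1,0,0,0.025,0,-1,0,0,0.02,0,-1,0,0,0.01,0,-1,0,0,0,0]'
python3 -m crank '[-1,0,0,0.01,0,-1,0,0,0.01,0,-1,0,0,0.008,0,-1,0,0,0,0,-1,0,0,0,0,-1,0,0,0,0,-1,0,0,0,0,-1,0,0,0,0,-1,0,0,0,0,-1,0,0,0,0]'
```

```text
time: 33.5
ee_pos: [0.5488, 0.1914, 0.1087]
orientation: [180.0, 0.1, 8.4]
ft_force: [-0.5, 0.4, -1.9]
width: 0.0386
gripper_force: 61.2
time: 34.33
ee_pos: [0.5493, 0.1916, 0.0986]
orientation: [-180.0, -0.0, 8.4]
ft_force: [-0.0, 0.3, -1.5]
width: 0.0379
gripper_force: 61.3
```

```bash
python3 -m crank '[-1,0,0,0.005,0,-1,0,0,0,0,1,0,0,0,0,1,0,0,0,0,1,0,0,0,0,1,0,0,0,0,1,0,0,-0.08,0,1,0,0,-0.09,0,1,0,0,-0.09,0,1,0,0,-0.08,0]'
python3 - <<'E'
from h import *
S,P=clouds();
print(circ(P,(.622,.203),.08,.122,.02),circ(P,(.549,.192),.08,.122,.02))
for s in S: print([(r["score"],toworld(s,r["at"]).round(4).tolist()) for r in vision.place_of(s,"urnC_c")])
print("C",circ(P,(.426,.03),.068,.115,.02),circ(P,(.426,.03),.004,.016,.027,.045))
delta((.426,.030))
E
```

```text
time: 35.17
ee_pos: [0.5492, 0.1911, 0.2344]
orientation: [180.0, -0.0, 8.4]
ft_force: [0.8, 0.4, -1.2]
width: 0.0852
gripper_force: 0.0
([0.6227, 0.2037], 267) ([0.5526, 0.1934], 317)
[(0.76, [0.4195, 0.0341, 0.0566])]
[(0.94, [0.4288, 0.032, 0.06])]
C ([0.4273, 0.0287], 318) ([0.4257, 0.0299], 74)
at [0.5492 0.192  0.2331] [-1.799e+02 -1.000e-01  8.400e+00] rows tool x,y: [-0.3641  0.3555]
```

```bash
python3 -m crank '[1,-0.0455,0.0445,0,0,1,-0.0455,0.0445,0,0,1,-0.0455,0.0445,0,0,1,-0.0455,0.0445,0,0,1,-0.0455,0.0445,0,0,1,-0.0455,0.0445,0,0,1,-0.0455,0.0445,0,0,1,-0.0455,0.0445,0,0,1,0,0,0.03,0,1,0,0,0.03,0]'
python3 -m crank '[1,0,0,0.04,0,1,0,0,0.04,0,1,0,0,0.04,0,1,0,0,0.04,0,1,0,0,0.04,0,1,0,0,0.03,0,1,0,0,0.02,0,1,0,0,0,0,1,0,0,0,0,1,0,0,0,0]' 60
python3 - <<'E'
from h import *
delta((.426,.030)); print(state()["joint_positions"])
E
```

```text
time: 36.2
ee_pos: [0.4245, 0.0287, 0.2078]
orientation: [-180.0, 0.0, 8.3]
ft_force: [0.2, 1.7, -0.6]
width: 0.0851
gripper_force: 0.0
time: 37.03
ee_pos: [0.4256, 0.0293, 0.1084]
orientation: [180.0, 0.1, 8.4]
ft_force: [-0.1, 0.3, -0.1]
width: 0.0855
gripper_force: 0.0
at [0.4256 0.0293 0.1084] [1.8e+02 1.0e-01 8.4e+00] rows tool x,y: [ 0.0013 -0.0017]
[-33.09564552  30.89551495  31.23506706 137.36598791 -45.74556468
  21.79813748 -43.59979705]
```

```bash
python3 -m crank '[1,0,0,0.025,0,1,0,0,0.024,0,1,0,0,0,0,-1,0,0,0,0,-1,0,0,0,0,-1,0,0,0,0,-1,0,0,0,0,-1,0,0,0,0,-1,0,0,0,0,-1,0,0,0,0]' 60
python3 -m crank '[-1,0,0,0,0,-1,0,0,-0.03,0,-1,0,0,-0.04,0,-1,0,0,-0.05,0,-1,0,0,-0.05,0,-1,0,0,-0.05,0,-1,0,0,-0.05,0,-1,0,0,-0.05,0,-1,0,0,-0.04,0,-1,0,0,0,0]'
python3 - <<'E'
from h import *
delta((.4762,.1809))
E
```

```text
time: 37.87
ee_pos: [0.4262, 0.0299, 0.0895]
orientation: [-180.0, -0.1, 8.4]
ft_force: [-0.6, 1.5, 9.8]
width: 0.0384
gripper_force: 59.0
time: 38.7
ee_pos: [0.4268, 0.0295, 0.2351]
orientation: [-179.9, -0.2, 8.4]
ft_force: [1.6, -0.1, -1.7]
width: 0.0385
gripper_force: 61.4
at [0.4268 0.0295 0.2351] [-179.9   -0.2    8.4] rows tool x,y: [ 0.1776 -0.3564]
```

```bash
python3 -m crank '[-1,0.0296,-0.0594,0,0,-1,0.0296,-0.0594,0,0,-1,0.0296,-0.0594,0,0,-1,0.0296,-0.0594,0,0,-1,0.0296,-0.0594,0,0,-1,0.0296,-0.0594,0,0,-1,0,0,0,0,-1,0,0,0.04,0,-1,0,0,0.04,0,-1,0,0,0.02,0]'
python3 - <<'E'
from h import *
delta((.4762,.1809))
S,P=clouds();c=state()["ee_pos"];print(circ(P,c[:2],c[2]-.085,c[2]-.073,.027,.045))
E
```

```text
time: 39.53
ee_pos: [0.4742, 0.1808, 0.1908]
orientation: [180.0, 0.1, 8.4]
ft_force: [-0.9, 0.3, -2.7]
width: 0.0378
gripper_force: 61.6
at [0.4742 0.1808 0.1908] [1.8e+02 1.0e-01 8.4e+00] rows tool x,y: [0.0051 0.0006]
([0.4727, 0.1807], 80)
```

```bash
python3 -m crank '[-1,0.003,0.001,0.025,0,-1,0,0,0.025,0,-1,0,0,0.025,0,-1,0,0,0.025,0,-1,0,0,0.025,0,-1,0,0,0.025,0,-1,0,0,0.025,0,-1,0,0,0.02,0,-1,0,0,0.01,0,-1,0,0,0,0]'
python3 -m crank '[-1,0,0,0.01,0,-1,0,0,0.01,0,-1,0,0,0.008,0,-1,0,0,0.003,0,-1,0,0,0,0,-1,0,0,0,0,-1,0,0,0,0,-1,0,0,0,0,-1,0,0,0,0,-1,0,0,0,0]'
```

```text
time: 40.47
ee_pos: [0.4764, 0.1804, 0.11]
orientation: [180.0, 0.1, 8.4]
ft_force: [-1.2, -0.4, -2.3]
width: 0.0377
gripper_force: 61.6
time: 41.3
ee_pos: [0.4767, 0.1807, 0.0986]
orientation: [-180.0, -0.0, 8.4]
ft_force: [-1.0, -0.6, -1.9]
width: 0.0383
gripper_force: 61.6
```

```bash
python3 -m crank '[-1,0,0,0.003,0,-1,0,0,0,0,1,0,0,0,0,1,0,0,0,0,1,0,0,0,0,1,0,0,0,0,1,0,0,-0.08,0,1,0,0,-0.09,0,1,0,0,-0.09,0,1,0,0,-0.08,0]'
python3 -m crank '[1,-0.02,0.09,0,0,1,-0.02,0.09,0,0,1,-0.02,0.09,0,0,1,-0.02,0.09,0,0,1,-0.02,0.09,0,0,1,-0.02,0.09,0,0,1,0,0.04,0,0,1,0,0,0,0,1,0,0,0,0,1,0,0,0,0]'
python3 - <<'E'
from h import *
S,P=clouds();
for c in((.622,.203),(.549,.192),(.4762,.181)): print(circ(P,c,.08,.122,.02),np.percentile(P[(np.hypot(P[:,0]-c[0],P[:,1]-c[1])<.022),2],[50,95]))
print("wedge top",rect(P,(.593,-.3),.115,.135,.05))
for s in S: print([(q,round(r["score"],2),toworld(s,r["at"]).round(4).tolist()) for q in("urnC_c","slot_mouth","wedge_c") for r in vision.place_of(s,q)])
delta((.595,-.300)); save(S[1],"crate3.png",(270,140,390,260),5)
E
```

```text
time: 42.13
ee_pos: [0.4765, 0.1801, 0.235]
orientation: [180.0, 0.0, 8.3]
ft_force: [-0.2, 0.2, -0.7]
width: 0.0859
gripper_force: 0.0
time: 42.97
ee_pos: [0.4629, -0.0551, 0.2331]
orientation: [-180.0, 0.0, 8.4]
ft_force: [-0.1, 0.2, -0.7]
width: 0.085
gripper_force: 0.0
([0.6221, 0.2028], 364) [0.1110268 0.1276513]
([0.5518, 0.1924], 335) [0.1110575  0.12795334]
([0.4782, 0.1816], 334) [0.11088514 0.12772218]
wedge top ([array([ 595.4, -300.2]), array([31.9, 56.3]), np.float64(69.8)], 420)
[('urnC_c', 0.49, [0.4714, 0.1858, 0.0705]), ('urnC_c', 0.19, [0.4056, 0.1709, 0.0063]), ('slot_mouth', 0.87, [0.5071, 0.2315, 0.0868]), ('wedge_c', 0.53, [0.5935, -0.3002, 0.0626]), ('wedge_c', 0.4, [0.5491, 0.1893, 0.0044]), ('wedge_c', 0.26, [0.5926, -0.2987, -0.002]), ('wedge_c', 0.23, [0.6215, 0.2033, 0.0087])]
[('urnC_c', 0.88, [0.4808, 0.181, 0.0687]), ('urnC_c', 0.3, [0.4456, -0.364, 0.0173]), ('slot_mouth', 0.96, [0.5047, 0.2287, 0.0818]), ('wedge_c', 0.94, [0.5914, -0.3023, 0.0651])]
at [ 0.463  -0.0553  0.2332] [180.    0.    8.4] rows tool x,y: [0.2365 0.6535]
```

View pics/crate3.png

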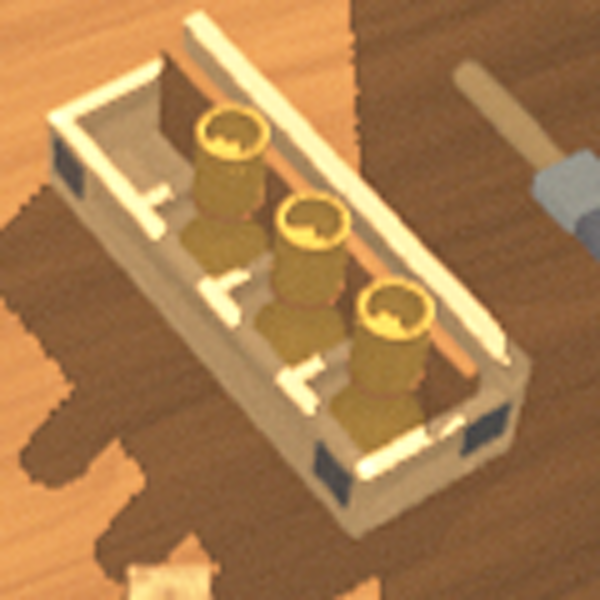

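All three urns stand in their cells, tops at 128 mm (crop 232,130; 312,220; 395,310). Now the wedge.

```bash
python3 -m crank '[1,0.0296,0.0817,0,0,1,0.0296,0.0817,0,0,1,0.0296,0.0817,0,0,1,0.0296,0.0817,0,0,1,0.0296,0.0817,0,0,1,0.0296,0.0817,0,0,1,0.0296,0.0817,0,0,1,0.0296,0.0817,0,0,1,0,0,0,0,1,0,0,0,0]'
python3 -m crank '[1,0,0,0,0.0364,1,0,0,0,0.0364,1,0,0,0,0.0364,1,0,0,0,0.0364,1,0,0,0.04,0,1,0,0,0.04,0,1,0,0,0.03,0,1,0,0,0,0,1,0,0,0,0,1,0,0,0,0]'
python3 - <<'E'
from h import *
delta((.5945,-.300))
E
```

```text
time: 44.2
ee_pos: [0.5948, -0.3027, 0.2327]
orientation: [179.9, 0.1, 8.3]
ft_force: [-0.4, -0.0, -0.4]
width: 0.0854
gripper_force: 0.0
time: 45.03
ee_pos: [0.595, -0.3007, 0.19]
orientation: [180.0, -0.0, -17.8]
ft_force: [-0.5, 0.4, 0.3]
width: 0.0855
gripper_force: 0.0
at [ 0.595  -0.3007  0.19  ] [180.   -0.  -17.8] rows tool x,y: [-0.0017 -0.0013]
```

```bash
python3 -m crank '[1,-0.002,-0.001,0.04,0,1,0,0,0.04,0,1,0,0,0.04,0,1,0,0,0.04,0,1,0,0,0.04,0,1,0,0,0.03,0,1,0,0,0,0,1,0,0,0,0,-1,0,0,0,0,-1,0,0,0,0]' 60
python3 -m crank '[-1,0,0,0,0,-1,0,0,0,0,-1,0,0,0,0,-1,0,0,0,0,-1,0,0,0,0,-1,0,0,0,0,-1,0,0,-0.01,0,-1,0,0,-0.03,0,-1,0,0,-0.03,0,-1,0,0,-0.04,0]'
python3 -m crank '[-1,0,0,-0.05,0,-1,0,0,-0.05,0,-1,0,0,-0.05,0,-1,0,0,-0.05,0,-1,0,0,-0.04,0,-1,0,0,-0.03,0,-1,0,0,0,-0.036,-1,0,0,0,-0.036,-1,0,0,0,-0.036,-1,0,0,0,-0.036]'
python3 - <<'E'
from h import *
S,P=clouds();c=state()["ee_pos"];print(rect(P,c,c[2]-.07,c[2]-.01,.05))
for s in S: print([(round(r["score"],2),(toworld(s,r["at"])-c).round(4).tolist()) for r in vision.place_of(s,"wedge_c")])
delta((.506,.231))
E
```

```text
time: 45.87
ee_pos: [0.5947, -0.3005, 0.0985]
orientation: [180.0, -0.1, -17.8]
ft_force: [-0.1, -0.2, -0.0]
width: 0.0642
gripper_force: 0.0
time: 46.7
ee_pos: [0.5939, -0.3, 0.1421]
orientation: [180.0, 0.0, -17.8]
ft_force: [-0.1, -0.1, -1.1]
width: 0.0296
gripper_force: 59.2
time: 47.53
ee_pos: [0.5941, -0.3, 0.25]
orientation: [180.0, -0.0, 8.4]
ft_force: [-0.2, -0.1, -0.7]
width: 0.0292
gripper_force: 59.3
([array([ 619.7, -297.6]), array([ 6.2, 26. ]), np.float64(5.4)], 131)
[(0.52, [-0.1902, 0.4703, -0.2401]), (0.52, [-0.0897, 0.7009, -0.2527])]
[(0.91, [-0.0044, -0.0052, -0.0323])]
at [ 0.594  -0.3002  0.2498] [-180.    -0.     7.9] rows tool x,y: [-0.0365 -1.3456]
```

```bash
python3 -m crank '[-1,-0.002,-0.084,0,0,-1,-0.002,-0.084,0,0,-1,-0.002,-0.084,0,0,-1,-0.002,-0.084,0,0,-1,-0.002,-0.084,0,0,-1,-0.002,-0.084,0,0,-1,-0.002,-0.084,0,0,-1,-0.002,-0.084,0,0,-1,-0.002,-0.084,0,0,-1,-0.002,-0.084,0,0]'
python3 -m crank '[-1,-0.002,-0.084,0,0,-1,-0.002,-0.084,0,0,-1,-0.002,-0.084,0,0,-1,-0.002,-0.084,0,0,-1,-0.002,-0.084,0,0,-1,-0.002,-0.07,0,0,-1,0,0,0,0,-1,0,0,0.03,0,-1,0,0,0.03,0,-1,0,0,0.03,0]'
python3 - <<'E'
from h import *
delta((.506,.2315))
S,P=clouds()
# slot gap profile near u = -.1..-.05 & .06...13
a=np.radians(8.35);d=np.array([np.cos(a),np.sin(a)]);n=np.array([-d[1],d[0]]);Q=P[:,:2]-[.51,.195];u,v=Q@d,Q@n
t=cloud(S[0])[S[0]["depth"]>0];Q2=t[:,:2]-[.51,.195];u2,v2=Q2@d,Q2@n
for y0 in np.arange(.018,.062,.002):
  m=(abs(v-y0-.001)<.001)&(abs(u)<.14)&(abs(u)>.04)&(P[:,2]<.1); m2=(abs(v2-y0-.001)<.001)&(abs(u2)<.14)&(abs(u2)>.04)&(t[:,2]<.1);print(round(y0*1000),np.percentile(P[m,2],[10,50]).round(3),np.percentile(t[m2,2],[10,50]).round(3) if m2.sum()>3 else "")
save(S[1],"w.png",(270,120,390,240),5)
E
```

```text
time: 48.57
ee_pos: [0.5384, 0.033, 0.2494]
orientation: [180.0, -0.0, 7.9]
ft_force: [-0.4, -0.0, -1.1]
width: 0.029
gripper_force: 59.5
time: 49.4
ee_pos: [0.5065, 0.2236, 0.212]
orientation: [180.0, 0.0, 7.9]
ft_force: [0.8, 0.3, -1.1]
width: 0.0294
gripper_force: 59.6
at [0.5065 0.2236 0.212 ] [180.    0.    7.9] rows tool x,y: [ 0.0015 -0.0197]
18 [0.009 0.047] [0.003 0.007]
20 [0.009 0.056] [0.008 0.046]
22 [0.02  0.067] [0.018 0.059]
24 [0.079 0.083] [0.079 0.083]
26 [0.08  0.083] [0.08  0.083]
28 [0.08  0.083] [0.08  0.083]
30 [0.079 0.082] [0.079 0.082]
32 [0.076 0.076] 
34 [0.07  0.075] 
36 [0.066 0.071] 
38 [0.039 0.066] [0.037 0.042]
40 [0.051 0.069] [0.045 0.054]
42 [0.064 0.075] [0.061 0.07 ]
44 [0.078 0.083] [0.076 0.082]
46 [0.08  0.082] [0.08  0.082]
48 [0.08  0.082] [0.081 0.083]
50 [0.081 0.083] [0.081 0.083]
52 [0.079 0.083] [0.079 0.084]
54 [0.079 0.082] [0.08  0.084]
56 [0.079 0.082] [0.08  0.083]
58 [0.077 0.077] Traceback (most recent call last):
  File "<stdin>", line 8, in <module>
    return _quantile_unchecked(
        a, q, axis, out, overwrite_input, method, keepdims, weights)
    return _ureduce(a,
                    func=_quantile_ureduce_func,
    ...<5 lines>...
                    overwrite_input=overwrite_input,
                    method=method)
    r = func(a, **kwargs)
    result = _quantile(arr,
                       quantiles=q,
    ...<2 lines>...
                       out=out,
                       weights=wgt)
    slices_having_nans = np.isnan(arr[-1, ...])
                                  ~~~^^^^^^^^^
IndexError: index -1 is out of bounds for axis 0 with size 0
```

```bash
python3 -m crank '[-1,0,-0.011,0,0,-1,0,-0.011,0,0,-1,0,0,0,0,-1,0,0,0,0,-1,0,0,0.02,0,-1,0,0,0.02,0,-1,0,0,0.02,0,-1,0,0,0.01,0,-1,0,0,0.01,0,-1,0,0,0,0]'
python3 - <<'E'
from h import *
delta((.506,.2323))
S,P=clouds();save(S[1],"w.png",(270,120,390,240),5);c=state()["ee_pos"]
a=np.radians(8.35);d=np.array([np.cos(a),np.sin(a)]);n=np.array([-d[1],d[0]])
for s in S: print([(round(r["score"],2),(np.array([d,n])@(toworld(s,r["at"])-c)[:2]).round(4).tolist()) for r in vision.place_of(s,"wedge_c")])
E
```

```text
time: 50.33
ee_pos: [0.505, 0.2333, 0.1804]
orientation: [180.0, 0.1, 8.1]
ft_force: [0.1, 0.0, -0.5]
width: 0.0292
gripper_force: 59.6
at [0.505  0.2333 0.1804] [1.8e+02 1.0e-01 8.1e+00] rows tool x,y: [0.0021 0.0028]
[(0.69, [0.0354, -0.0509]), (0.45, [0.2371, -0.2849]), (0.41, [0.0011, 0.0022])]
[(0.94, [-0.0036, -0.0037]), (0.67, [-0.2734, -0.5922])]
```

View pics/w.png

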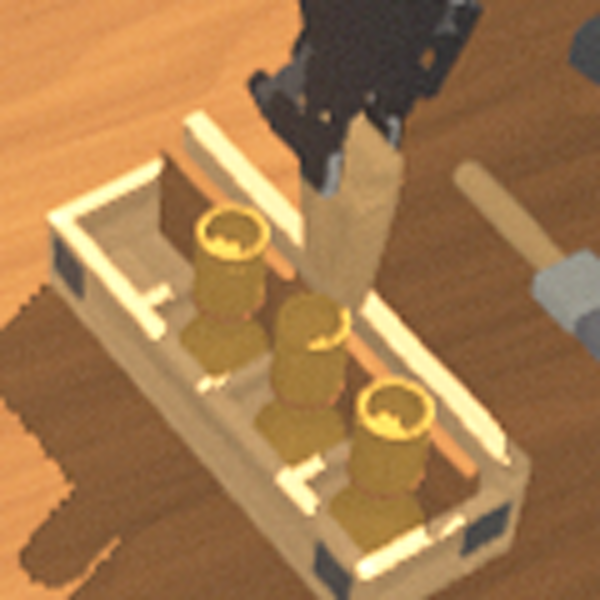

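The wedge point is right above the slot (crop 350,300). Lowering gently.

```bash
python3 -m crank '[-1,0,0.001,0.005,0,-1,0,0.001,0.005,0,-1,0,0,0.005,0,-1,0,0,0.005,0,-1,0,0,0.005,0,-1,0,0,0.005,0,-1,0,0,0,0,-1,0,0,0,0,-1,0,0,0,0,-1,0,0,0,0]'
python3 -m crank '[-1,0,0,0.006,0,-1,0,0,0.006,0,-1,0,0,0.006,0,-1,0,0,0.006,0,-1,0,0,0.006,0,-1,0,0,0,0,-1,0,0,0,0,-1,0,0,0,0,-1,0,0,0,0,-1,0,0,0,0]'
```

```text
time: 51.37
ee_pos: [0.5055, 0.2327, 0.1694]
orientation: [-180.0, -0.0, 8.1]
ft_force: [-0.3, -0.6, -0.5]
width: 0.0293
gripper_force: 59.6
time: 52.2
ee_pos: [0.5054, 0.2321, 0.1572]
orientation: [179.9, 0.0, 8.1]
ft_force: [0.3, -4.7, -2.5]
width: 0.0293
gripper_force: 59.5
```

```bash
python3 -m crank '[-1,0,0.004,0,0,-1,0,0,0.006,0,-1,0,0,0.006,0,-1,0,0.002,0.006,0,-1,0,0,0,0,-1,0,0,0,0,-1,0,0,0,0,-1,0,0,0,0,-1,0,0,0,0,-1,0,0,0,0]'
```

```text
time: 53.03
ee_pos: [0.5057, 0.2306, 0.1501]
orientation: [-180.0, 0.0, 8.1]
ft_force: [-0.4, -0.4, -1.3]
width: 0.0291
gripper_force: 59.9
```

```bash
python3 -m crank '[-1,0,0.001,0.006,0,-1,0,0.001,0.006,0,-1,0,0.001,0.006,0,-1,0,0.001,0.006,0,-1,0,0,0,0,-1,0,0,0,0,-1,0,0,0,0,-1,0,0,0,0,-1,0,0,0,0,-1,0,0,0,0]'
```

```text
time: 53.87
ee_pos: [0.5059, 0.2289, 0.1404]
orientation: [-180.0, 0.0, 8.1]
ft_force: [0.5, 3.9, -1.3]
width: 0.0289
gripper_force: 59.9
```

```bash
python3 -m crank '[0.3,0,0,0,0,0.3,0,0,0,0,0.3,0,0,0,0,0.3,0,0,0,0,0.3,0,0,-0.03,0,0.3,0,0,-0.05,0,0.3,0,0,-0.06,0,0,0,0,0,0,-1,0,0,0,0,-1,0,0,0,0]'
python3 -m crank '[-1,0,0,0,0,-1,0,0,0,0,-1,0,0,0,0,-1,0,0,0,0,-1,0,0,0,0,-1,0,0,0.005,0,-1,0,0,0.005,0,-1,0,0,0,0,-1,0,0,0,0,-1,0,0,0,0]'
python3 - <<'E'
from h import *
S,P=clouds()
for s in S: print([(round(r["score"],2),toworld(s,r["at"]).round(4).tolist()) for r in vision.place_of(s,"wedge_c")][:2])
delta((.506,.2285));save(S[1],"w2.png",(270,120,390,240),5)
E
```

```text
time: 54.7
ee_pos: [0.5058, 0.2289, 0.1967]
orientation: [-180.0, -0.0, 8.1]
ft_force: [-0.3, 0.3, -0.6]
width: 0.0198
gripper_force: 0.0
time: 55.53
ee_pos: [0.506, 0.2288, 0.1924]
orientation: [180.0, 0.0, 8.1]
ft_force: [-0.6, -0.1, -0.1]
width: 0.0001
gripper_force: 0.0
[(0.61, [0.4729, 0.185, 0.0079]), (0.53, [0.4375, -0.2834, 0.0317])]
[(0.63, [0.5045, 0.2266, 0.1013]), (0.47, [0.5494, 0.1869, 0.0675])]
at [0.506  0.2288 0.1925] [-180.    -0.     8.1] rows tool x,y: [-0.0002  0.0008]
```

View pics/w2.png

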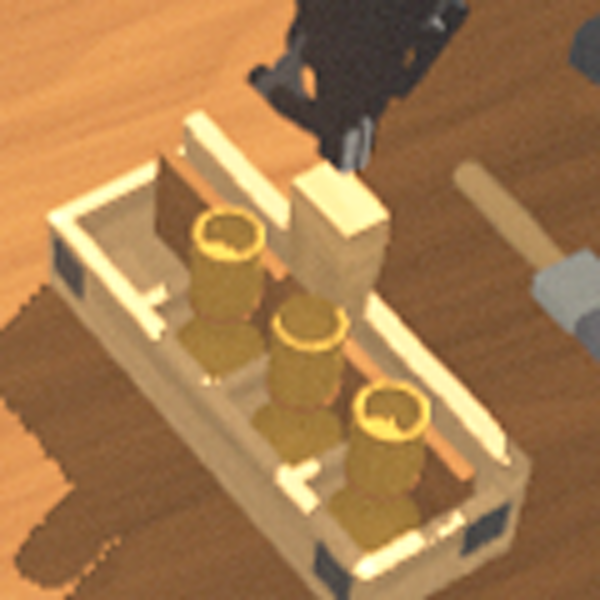

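The wedge stands upright in the slot, its top at crop (340,200) under the shut fingers. Pressing down.

```bash
python3 -m crank '[-1,0,0.002,0.02,0,-1,0,0,0.02,0,-1,0,0,0.02,0,-1,0,0,0.005,0,-1,0,0,0.005,0,-1,0,0,0.005,0,-1,0,0,0.005,0,-1,0,0,0.005,0,-1,0,0,0.005,0,-1,0,0,0,0]' 60
python3 -m crank '[-1,0,0.001,0.005,0,-1,0,0,0.005,0,-1,0,0.001,0.005,0,-1,0,0,0.003,0,-1,0,0.001,0.003,0,-1,0,0,0.003,0,-1,0,0,0,0,-1,0,0,0,0,-1,0,0,0,0,-1,0,0,0,0]'
```

```text
time: 56.57
ee_pos: [0.5067, 0.2272, 0.1566]
orientation: [180.0, -0.1, 8.1]
ft_force: [-0.1, 0.4, -0.1]
width: -0.0003
gripper_force: 0.0
time: 57.4
ee_pos: [0.5068, 0.2266, 0.1471]
orientation: [180.0, -0.1, 8.1]
ft_force: [1.3, -2.0, 4.4]
width: -0.0001
gripper_force: 2.1
```

```bash
python3 -m crank '[-1,0,0.001,0.003,0,-1,0,0,0.003,0,-1,0,0.001,0.003,0,-1,0,0,0.003,0,-1,0,0,0.003,0,-1,0,0,0,0,-1,0,0,0,0,-1,0,0,0,0,-1,0,0,0,0,-1,0,0,0,0]'
```

```text
time: 58.23
ee_pos: [0.5065, 0.2259, 0.141]
orientation: [180.0, -0.0, 8.1]
ft_force: [1.2, -2.9, 3.8]
width: 0.0005
gripper_force: 2.4
```

```bash
python3 -m crank '[-1,0,0,0.003,0,-1,0,0,0,0,-1,0,0,0.002,0,-1,0,0,0,0,-1,0,0,0,0,-1,0,0,0,0,-1,0,0,0,0,-1,0,0,0,0,-1,0,0,0,0,-1,0,0,0,0]'
```

```text
time: 59.07
ee_pos: [0.5068, 0.2257, 0.1397]
orientation: [-180.0, -0.1, 8.1]
ft_force: [-0.1, -4.3, 14.6]
width: 0.0
gripper_force: 7.3
```

```bash
python3 -m crank '[-1,0,0,0.002,0,-1,0,0,0,0,-1,0,0,0,0,-1,0,0,0,0,-1,0,0,0,0,-1,0,0,0,0,-1,0,0,0,0,-1,0,0,0,0,-1,0,0,0,0,-1,0,0,0,0]'
```

```text
time: 59.9
ee_pos: [0.507, 0.2257, 0.1395]
orientation: [-179.9, -0.1, 8.1]
ft_force: [-2.4, -3.6, 22.5]
width: -0.0003
gripper_force: 11.4
```

Jammed at 22 N with the point near 19.5 mm. Retreating and checking.

```bash
python3 -m crank '[-1,0,0,-0.01,0,-1,0,0,-0.03,0,-1,0,0,-0.06,0,-1,0,0,-0.08,0,-1,0,0,-0.08,0,-1,-0.0,0,-0.08,0,-1,0,0,0,0,-1,0,0,0,0,-1,0,0,0,0,-1,0,0,0,0]'
python3 - <<'E'
from h import *
S,P=clouds();print(state()["ee_pos"],state()["ft_force"])
for c in((.622,.2),(.552,.19),(.478,.178)): print(circ(P,c,.08,.122,.02),np.percentile(P[(np.hypot(P[:,0]-c[0],P[:,1]-c[1])<.022),2],[50,95]))
m=np.hypot(P[:,0]-.5065,P[:,1]-.226)<.008;print("wedge top",np.percentile(P[m,2],[10,50,90]),rect(P,(.5065,.226),.131,.15,.04))
a=np.radians(8.35);d=np.array([np.cos(a),np.sin(a)]);n=np.array([-d[1],d[0]]);Q=P[:,:2]-[.51,.195];u,v=Q@d,Q@n
m=(P[:,2]>.078)&(P[:,2]<.09)&(abs(u)>.04)&(abs(u)<.14)&(v>0.005)&(v<.04);print("board v",np.percentile(v[m],[5,50,95]))
for c in((.447,-.3605),(.441,-.286)): print("knob",circ(P,c,.031,.056,.009,.02))
save(S[1],"end.png",(90,110,430,330),2.3)
E
```

```text
time: 60.73
ee_pos: [0.5054, 0.2263, 0.2731]
orientation: [180.0, 0.1, 8.1]
ft_force: [0.8, 0.4, 0.1]
width: -0.0001
gripper_force: 0.0
[0.50572239 0.22595604 0.27308574] [-1.0779805  -1.02190913 -0.96319929]
([0.6247, 0.1963], 391) [0.11356929 0.12844438]
([0.5553, 0.1911], 384) [0.5405083  0.63173818]
([0.4828, 0.1805], 394) [0.5895196  0.66789877]
wedge top [0.13628437 0.64107333 0.64444686] ([array([509.6, 224.4]), array([56.4, 35.1]), np.float64(7.5)], 292)
board v [0.00810459 0.01515709 0.03910099]
knob ([0.447, -0.3605], 69)
knob ([0.4416, -0.2858], 57)
```

View pics/end.png

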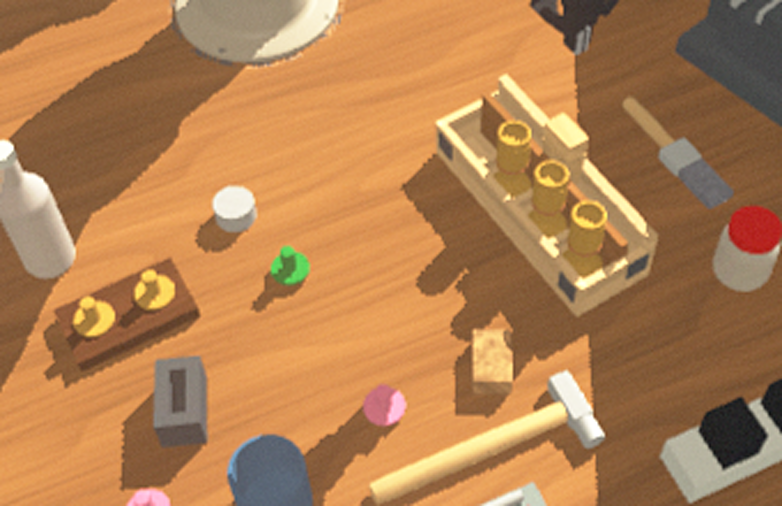

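Both lids are on the board (95,317; 153,290). The three urns are upright in the crate with the press board against them, and the wedge is jammed in the slot (567,137). The bystanders in view look undisturbed, so I am handing in.

```bash
python3 -c "
from bench import order
print(order.hand_in())"
```

```text
the job is handed in; nothing more can be done
None
```

I handed the job in: both lids are in the lid board knob up, the three urns on the bench stand upright in their own crate cells, and the wedge is jammed in the slot (about 22 N); no verdict came back.

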